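Lay the lab timer display-up in its recess

TASK

The black lab timer stands on edge in the channel of its holder. Tip it over on the deck so that its display and keys face up, then slide it along the channel into the sunken recess at one end until it lies flat on the recess floor, without ever lifting it off the holder. Leave the small lidded jar and the little white pot beside the holder standing where they are.

Things in the scene. Friction and masses are not known exactly. Their poses are not given: they have to be found in the camera images.
- timer: flat black lab timer, a box 66 x 58 x 13 mm (local x, y, z), display and three keys on its +z face (keys up to 2 mm proud), about 60 g; origin at the centre of its plain back, z points out of the display. It starts standing freely on a 66 mm edge (local y up, 58 mm tall), 66 mm side across the channel; it topples once tilted about 13 degrees.
- holder: fixed low aluminium and grey plastic holder, 242 x 90 mm; origin at its centre on the bench, x along its channel (roughly to the robot's left), y across, z up. Channel 72 mm wide between two rails (9 mm thick, tops 26 mm above the bench), 230 mm long between two end lips (6 mm thick, 26 mm high). The timer starts at x = +30 to +35 mm, display facing +x, back facing -x.
- deck (a point): centre of the flat middle deck's top, 20 mm above the bench, at the holder's centre; axes as the holder's. The deck reaches 43 mm either way along the channel. Beyond it two end plates (72 mm long, flush with the deck) are centred at holder x = +79 and -79 mm: one has the recess, the other is plain and flat; which is at which end varies.
- recess (a point): centre of the recess floor (thin rubber liner), 10 mm above the bench, axes as the holder's. The recess is 64 mm long (along the channel), 72 mm wide (full channel, closed at the sides by the rails) and 10 mm deep below the deck; a 4 mm strip at deck height lies at either end of it. A timer lying in it stands 3 mm above the deck.
- jar: bystander: low round green jar with a red lid, 41 mm diameter, 34 mm tall, standing loose on the bench beside one rail; origin at the centre of its underside, z up
- pot: bystander: white screw pot, 26 mm diameter, 26 mm tall, standing loose on the bench beside the other rail; origin at the centre of its underside, z up
Not all that is in view belongs to the job. What is shaped like the timer but red is not meant.

How it is judged:
By the outcome, as a careful person would: the job done as asked, in the order asked, and still so for the second after the job is handed in, with the robot touching nothing.
It also fails if it takes over 34 s, if anything falls off the work surface, if the arm or the gripper's body presses on something with over 40 N, if the wrist force passes 120 N, or if a joint passes its speed limit or range.

ROBOT

A 6-joint arm with a two-finger parallel gripper is mounted at the origin on the work surface; the furniture and walls round the work are solid. World frame = base frame: x ahead of the robot, y to its left, z up, the work surface at z = 0. Lengths are in m, angles in rad, forces in N, time in s.
With the tool pointing down it reaches from about 0.3 to 0.875 m from the base axis. Payload 6.4 kg.
Tool frame: the origin (TCP) lies on the centre line of the jaws, within the pads' length; the fingertips stand 22 mm ahead of it and the grasp point (between the pads) lies 3 mm ahead of it; z points along the fingers, y is the line along which they close (so a half turn about z gives the same grasp; the last joint's range is limited). The gripper opens to 85 mm and grips with 20 to 120 N. Pads are 22 mm wide; open, the fingers measure 114 mm over their backs; the gripper's body (76 mm by 85 mm) begins 54 mm behind the grasp point. The pads swing forward as they close: fully open they stand 13 mm farther back than shut.
Start: joints at [1.098, 0.181, 1.607, -0, 1.354, -0.206], TCP at [0.152, 0.555, 0.253] pointing down, gripper open.
Joint ranges: [-2.99, 2.99], [-0.89, 2.07], [0.3, 2.58], [-1.14, 4.28], [0, 2.63], [-3.12, 3.12]. Speed limits (rad/s): [2.57, 2.57, 3.01, 3.14, 3.14, 3.14].

INTERFACE

Orientations are given as a unit quaternion [w, x, y, z].
In Python, from bench import ctrl gives the robot as it stands. The module is installed in compiled form; this text tells all that it offers.
- The arm moves only by the tool servo_tool, never from a script. Its argument "commands" is a list of rows, each a list of 3 entries, a list of its own where there are three numbers: the shift along the tool's x, y, z in mm, then the turn about the tool's z in rad, then the finger opening in mm, from 0 to 85.4. In form: [[[dx, dy, dz], turn, jaw], ...]. A call has 1 to 20 rows; each row shifts and turns the commanded pose from where the row before left it, along the tool's axes as they then stand; what a row does not reach is not made up. A row lasts 1/8 s, in which the tool goes at most 62.5 mm and 10.7 degrees, less where a joint would pass 70% of its speed; a pose out of reach is approached as far as the arm can. A call with a gripper value outside its range is refused whole. The fingers move at their own pace and stop on an object; the grip force is fixed at half the most. Time passes only in rows, so rows that do not move let the fingers close. It gives the time, the measured TCP pose, the force, the opening and the grip force at its end, in the units of the state.
- ctrl.get_obs(): the state, without advancing time (a new reading comes with each control period).
- ctrl.camera(name): name is "scene" or "top" or "wrist"; returns a dict with "color" (420x560x3 uint8, red, green, blue), "z_map" (420x560 float32, m along the optical axis (not along the pixel's ray), 0 where there is no reading), "fx", "fy", "cx", "cy" (pixels), "R" (3x3) and "t" (3): a world point X has camera coordinates R X + t. Camera axes: x right, y down, z forward; pixel columns grow to the right and rows downward; lengths in m; the calibration is good to about 2 mm. A picture is of the moment at which its call begins.
- ctrl.hand_in(): hands the job in; it is judged then, once.
The state is a dict: "time_s": time; "q": joint angles; "dq": joint speeds; "joint_efforts": joint torques, N m; "eef_pos": TCP position; "eef_rot": TCP orientation; "wrist_force": force on the tool from outside, world axes, zero at the start; "torque": the same for the moment, N m; "opening": opening from 0.0 (shut) to 1.0 (fully open); "grasp_force": force on a finger pad.
Only numpy, scipy, OpenCV 4.12 (cv2) and the standard library are available. Lean on these libraries where they do the work, as an engineer would, in place of code of your own. Each camera call takes 0.05 s, during which the arm holds its last target. There are 200 camera calls.

## Working session

There is one attempt and no reset: what is moved stays moved. The work goes in short steps, Python scripts to look and compute and a tool call to move; the robot and the scene stay as the last step left them, time stands still between calls to the robot, and variables do not carry over. Pictures are saved under pics/ and viewed, at most 10 in all, crops included, and the job is handed in when it is done.

Besides the shell and the picture viewer there is one more tool, called after "Emit:" as name([rows], argument=value, ...), one row to a line, values as JSON. servo_tool: Moves the arm, as the interface text tells. Its arguments: {"type":"object","properties":{"commands":{"type":"array"}},"required":["commands"]}

```bash
mkdir -p pics; cat > h.py <<'E'
import numpy as np, cv2
from bench import ctrl
def pts(c):
    z=c["z_map"]; v,u=np.mgrid[:z.shape[0],:z.shape[1]]
    P=np.stack([(u-c["cx"])/c["fx"]*z,(v-c["cy"])/c["fy"]*z,z],-1)
    W=(P-c["t"])@c["R"]; W[z==0]=np.nan
    return W
E
python3 - <<'E'
from h import *
o=ctrl.get_obs(); print(o)
for n in ("top","scene"):
    c=ctrl.camera(n); cv2.imwrite(f"pics/{n}0.png",c["color"][...,::-1]); np.savez(f"{n}0.npz",**c)
    print(n,c["R"].round(3).tolist(),c["t"],c["fx"])
E
```

```text
{'time_s': 0.0, 'q': array([ 1.09769974e+00,  1.81551110e-01,  1.60800697e+00, -5.52987635e-05,
        1.35379774e+00, -2.06300885e-01]), 'dq': array([-4.49415183e-05,  9.43063968e-04, -3.03326492e-04, -3.41864886e-04,
       -4.04667019e-04,  8.02092158e-06]), 'joint_efforts': array([-2.42366550e-04, -4.44873154e+01, -3.51335585e+01, -2.25478857e-04,
        9.11687210e-03,  3.02909100e-06]), 'eef_pos': array([0.15135257, 0.55418639, 0.25237896]), 'eef_rot': array([-2.68292873e-04,  1.32996590e-01,  9.91116103e-01, -8.40199353e-04]), 'wrist_force': array([-0.66544016, -0.62380415, -0.01448728]), 'torque': array([ 0.07944123, -0.01319968, -0.01591986]), 'grasp_force': 0.0, 'opening': 1.0045607181328118}
top [[0.023, -1.0, 0.004], [-0.978, -0.023, -0.208], [0.208, 0.001, -0.978]] [-0.03853332  0.45782208  0.800084  ] 443.7150457321633
scene [[-0.834, -0.551, -0.007], [-0.427, 0.655, -0.624], [0.348, -0.517, -0.782]] [0.36093988 0.25006847 0.71775129] 478.29382465632983
```

View pics/top0.png

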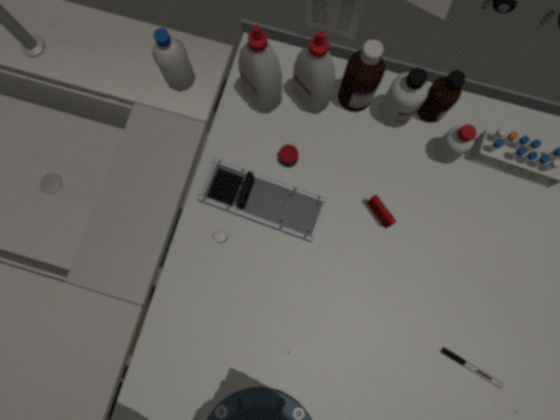

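View pics/scene0.png

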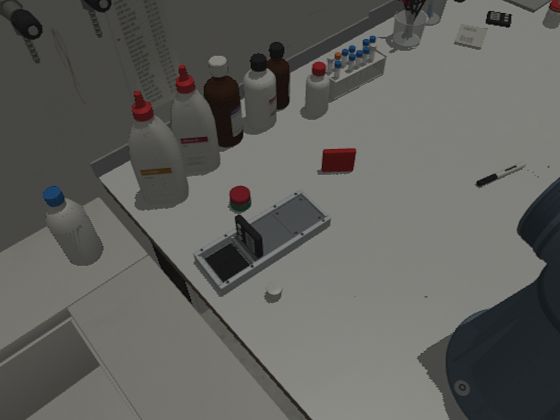

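The top view shows the holder centred near (262,200). The black recess is at its left end, around (225,185), which is the +x end. The timer stands at (246,190), the jar is at (288,155) and the pot at (220,236). The scene view shows the display facing the recess, so I need to tip the timer's top toward holder −x and then slide it toward +x.

```bash
python3 - <<'E'
from h import *
def load(n): return dict(np.load(n+"0.npz"))
for n,box in (("top",(185,340,135,255)),("scene",(180,345,175,305))):
    c=load(n);W=pts(c);u0,u1,v0,v1=box
    m=np.zeros(W.shape[:2],bool);m[v0:v1,u0:u1]=1
    Z=W[...,2]; print(n,"bench z",np.nanmedian(Z[m&(abs(Z)<.01)]))
    hm=(m&(Z>.007)&(Z<.032)).astype(np.uint8)
    k,l,s,_=cv2.connectedComponentsWithStats(hm)
    i=1+s[1:,4].argmax(); H=W[l==i]
    r=cv2.minAreaRect((H[:,:2]*1000).astype(np.float32)); print("holder",r, np.percentile(H[:,2],[5,25,50,75,95]))
    T=W[m&(Z>.045)&(Z<.09)]; r=cv2.minAreaRect((T[:,:2]*1000).astype(np.float32)); print("timer",r,len(T),T[:,2].max(),T.mean(0))
    col=c["color"].astype(int)
    rd=m&(col[...,0]>col[...,1]*2)&(col[...,0]>70); print("jar",np.nanmean(W[rd],0),rd.sum())
    for j in range(1,k):
        if s[j,4]>15 and j!=i: print("blob",s[j],np.nanmean(W[l==j],0))
E
```

```text
top bench z -0.0007480696100539454
holder ((460.9051818847656, 7.836395263671875), (241.90530395507812, 90.90409851074219), 70.92935943603516) [0.00840981 0.01687135 0.01922653 0.02223101 0.02607334]
timer ((470.47857666015625, 37.78509521484375), (14.572768211364746, 65.44861602783203), 73.03519439697266) 320 0.08050099723293189 [0.4682116  0.03641713 0.07173706]
jar [ 0.55090161 -0.04417616  0.0326661 ] 249
blob [278 152  20  15 124] [ 0.53912439 -0.04202225  0.0241528 ]
blob [286 152  11   6  21] [ 0.55052834 -0.05136126  0.03110281]
blob [213 229  14  14 154] [0.38585794 0.0855129  0.02488256]
scene bench z -0.0015278117371440342
holder ((460.5015563964844, 8.613388061523438), (243.85122680664062, 93.53118133544922), 70.78421020507812) [0.00799319 0.0148472  0.01819566 0.02165344 0.02510708]
timer ((548.5613403320312, 24.014446258544922), (21.715688705444336, 226.14259338378906), 77.77928161621094) 544 0.0795337920270239 [0.485349   0.03897215 0.06613922]
jar [ 0.55173655 -0.04125167  0.03141155] 246
blob [180 179   9  21  97] [0.65070409 0.00539481 0.01943281]
blob [230 186  22  24 344] [ 0.5465409  -0.03663697  0.02490499]
blob [267 281  16  19 235] [0.38470805 0.08923052 0.02204017]
```

Emit:
servo_tool([
  [[0,0,0],0.066,0],
  [[-33,-24,0],0,0],
  [[-33,-24,0],0,0],
  [[-33,-24,0],0,0],
  [[-33,-24,0],0,0],
  [[-33,-24,0],0,0],
  [[-33,-24,0],0,0],
  [[-33,-24,0],0,0],
  [[-33,-24,5],0,0],
  [[-33,-24,10],0,0],
  [[-33,-23,15],0,0],
  [[-33,-23,15],0,0],
  [[-33,-23,15],0,0],
  [[-33,-23,15],0,0],
  [[-33,-23,15],0,0],
  [[0,0,0],0,0],
  [[0,0,0],0,0],
])

```text
time_s: 2.22
eef_pos: [0.4796, 0.0911, 0.163]
eef_rot: [-0.001, 0.166, 0.986, 0.0]
wrist_force: [-0.3, 0.0, -0.2]
opening: 0.003
grasp_force: 0.0
```

Emit:
servo_tool([
  [[-5,0,25],0,0],
  [[-4,0,25],0,0],
  [[0,0,20],0,0],
  [[0,0,9],0,0],
  [[0,0,0],0,0],
])

```text
time_s: 2.85
eef_pos: [0.4881, 0.0886, 0.0843]
eef_rot: [-0.0, 0.165, 0.986, 0.0]
wrist_force: [-0.7, 0.2, 1.1]
opening: 0.001
grasp_force: 0.0
```

```bash
python3 - <<'E'
from h import *
print(ctrl.get_obs()["eef_pos"])
a=[ctrl.camera(n)["color"][...,::-1] for n in ("scene","wrist")]
a[0]=cv2.resize(a[0][120:330,120:400],(560,420))
im=np.vstack(a); cv2.imwrite("pics/p1.png",np.clip(cv2.resize(np.hstack(a),(800,300)).astype(int)*2,0,255))
E
```

```text
[0.4881087  0.08863929 0.08427458][ WARN:0@2.276] global loadsave.cpp:1063 imwrite_ Unsupported depth image for selected encoder is fallbacked to CV_8U.
```

View pics/p1.png

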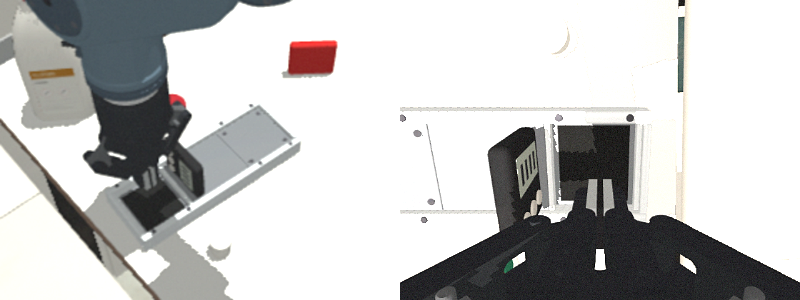

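The fingers hang over the recess at about x=+85, with the timer upright on their −x side. Next I push its top gently toward −x.

Emit:
servo_tool([
  [[0,-12,0],0,0],
  [[0,-12,0],0,0],
  [[0,-6,0],0,0],
  [[0,-4,0],0,0],
  [[0,-4,0],0,0],
  [[0,-4,0],0,0],
  [[0,-3,0],0,0],
  [[0,-3,0],0,0],
  [[0,0,0],0,0],
])

```text
time_s: 4.08
eef_pos: [0.4729, 0.0425, 0.0843]
eef_rot: [-0.0, 0.166, 0.986, -0.0]
wrist_force: [-0.1, 0.3, 0.1]
opening: -0.002
grasp_force: 0.0
```

```bash
python3 - <<'E'
from h import *
a=[ctrl.camera(n)["color"][...,::-1] for n in ("scene","wrist")]
a[0]=cv2.resize(a[0][120:330,120:400],(560,420))
cv2.imwrite("pics/p2.png",cv2.convertScaleAbs(cv2.resize(np.hstack(a),(800,300)),alpha=1.8))
E
```

```text
(no output)
```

View pics/p2.png

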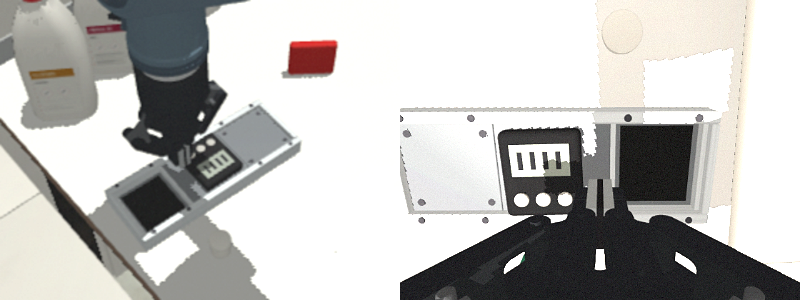

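The timer has toppled and lies on the deck with the display up (wrist view, about x 500–583). I'll raise the fingers, pass over it to its −x side and measure.

Emit:
servo_tool([
  [[0,0,-20],0,0],
  [[0,-15,-10],0,0],
  [[0,-25,0],0,0],
  [[0,-25,0],0,0],
  [[0,-25,0],0,0],
  [[0,-18,0],0,0],
  [[0,0,0],0,0],
])

```text
time_s: 5.05
eef_pos: [0.4372, -0.0608, 0.1144]
eef_rot: [0.0, 0.167, 0.986, -0.0]
wrist_force: [-0.1, -0.2, -0.7]
opening: -0.001
grasp_force: 0.0
```

```bash
cat >> h.py <<'E'
C=np.array([.461,.008]); ang=np.radians(70.9); A=np.array([[np.cos(ang),np.sin(ang)],[-np.sin(ang),np.cos(ang)]])
def hold(W): return np.concatenate([(W[...,:2]-C)@A.T*1000,W[...,2:]*1000],-1)
def timer(n,tag):
    c=ctrl.camera(n); H=hold(pts(c)); g=c["color"].max(-1)
    m=(abs(H[...,1])<34)&(abs(H[...,0])<113)&(H[...,2]>10)&(H[...,2]<42)&(g<45)
    k,l,s,_=cv2.connectedComponentsWithStats(cv2.morphologyEx(m.astype(np.uint8),cv2.MORPH_CLOSE,np.ones((9,9))))
    for j in range(1,k):
        if s[j,4]>60:
            Q=H[(l==j)&np.isfinite(H[...,2])]; r=cv2.minAreaRect(Q[:,:2].astype(np.float32))
            print(n,s[j],np.percentile(Q,[2,50,98],axis=0).round(1).tolist(),"rect",np.round(r[0],1),np.round(r[1],1),round(r[2],1))
    cv2.imwrite(f"pics/{tag}.png",cv2.convertScaleAbs(c["color"][...,::-1],alpha=1.8))
E
python3 - <<'E'
from h import *
print(hold(ctrl.get_obs()["eef_pos"]))
for n in ("top","scene","wrist"): timer(n,n+"3")
E
```

```text
[-7.28460613e+01 -3.19198426e-02  1.14375155e+02]
top [248 180  34  35 564] [[-38.9, -29.4, 18.4], [-3.7, -0.8, 31.9], [21.1, 18.5, 179.4]] rect [-9.4 -5.1] [52.6 68.4] 86.8
scene [ 244  213   53   41 1129] [[-45.6, -31.1, 18.0], [-4.6, 2.7, 30.9], [23.0, 32.4, 34.0]] rect [-14.8  -1.5] [77.5 69.1] 2.7
scene [208 244  40  37 696] [[55.6, -28.8, 6.2], [81.0, -2.3, 8.6], [103.6, 23.6, 11.4]] rect [80.5 -2.1] [58.5 54.2] 89.8
wrist [ 339  164  108  112 7372] [[-34.3, -31.8, 24.5], [-8.8, -2.8, 32.5], [22.1, 31.6, 34.1]] rect [-2.9 -0.1] [64.1 67.6] 0.6
wrist [ 465  166   95   94 7826] [[54.9, -31.4, 8.9], [81.0, 0.9, 10.2], [107.4, 30.2, 11.5]] rect [82.7 -0.9] [59.1 64.7] 0.1
wrist [312 172   9   9  63] [[-51.7, 24.5, 18.9], [-49.4, 26.9, 20.0], [-47.4, 29.3, 21.2]] rect [-49.2  26.8] [4.9 5.2] 1.0
wrist [411 197   8  21 125] [[5.7, 5.1, 32.3], [7.5, 11.3, 33.4], [9.3, 17.3, 34.3]] rect [ 7.5 11. ] [ 4.  12.7] 0.6
```

Emit:
servo_tool([
  [[0,0,20],0,0],
  [[0,0,25],0,0],
  [[0,0,15],0,0],
  [[0,0,8],0,0],
  [[0,4,0],0,0],
  [[0,6,0],0,0],
  [[0,6,0],0,0],
  [[0,6,0],0,0],
  [[0,6,0],0,0],
  [[0,6,0],0,0],
  [[0,6,0],0,0],
  [[0,6,0],0,0],
  [[0,6,0],0,0],
  [[0,0,0],0,0],
])

```text
time_s: 6.95
eef_pos: [0.4548, -0.0098, 0.0463]
eef_rot: [0.0, 0.165, 0.986, 0.0]
wrist_force: [-0.0, -0.3, 0.2]
opening: -0.002
grasp_force: 0.1
```

```bash
python3 - <<'E'
from h import *
print(hold(ctrl.get_obs()["eef_pos"]))
for n in ("scene","wrist"): timer(n,n+"4")
E
```

```text
[-18.89295835   0.06036026  46.26065386]
scene [ 207  224   70   56 1993] [[-12.5, -30.0, 6.4], [47.0, 1.8, 27.8], [103.1, 31.5, 35.0]] rect [44.  -1.5] [ 69.5 127.4] 83.0
wrist [  297   193   263   141 21900] [[-5.1, -29.8, 9.1], [67.2, 6.8, 10.8], [106.7, 30.9, 33.7]] rect [49.6 -0.8] [122.4  64.6] 0.0
wrist [344 244  10  29 240] [[7.3, 3.9, 32.1], [8.9, 10.1, 33.4], [10.6, 16.2, 34.5]] rect [8.9 9.9] [13.3  3.6] 89.5
wrist [366 244  11  29 238] [[16.3, 4.2, 32.2], [17.9, 10.3, 33.4], [19.5, 16.2, 34.3]] rect [18.   9.9] [ 3.4 13.3] 0.1
wrist [388 244  11  29 241] [[25.2, 4.1, 32.2], [27.0, 10.1, 33.3], [28.6, 16.1, 34.4]] rect [26.9  9.9] [ 3.9 13. ] 0.4
wrist [410 244  12  30 249] [[34.2, 3.5, 32.3], [35.8, 9.9, 33.3], [37.6, 16.0, 34.5]] rect [36.   9.7] [ 4.  13.4] 1.7
wrist [276 251   8  15 118] [[-20.2, 10.6, 28.3], [-18.8, 11.0, 35.4], [-17.3, 11.5, 41.9]] rect [-18.8  11. ] [2.9 1.4] 5.0
wrist [245 262  18  15 218] [[-32.0, 6.5, 30.5], [-28.9, 7.0, 37.0], [-25.9, 7.5, 42.7]] rect [-29.1   7. ] [6.5 1.5] 0.1
```

View pics/wrist4.png

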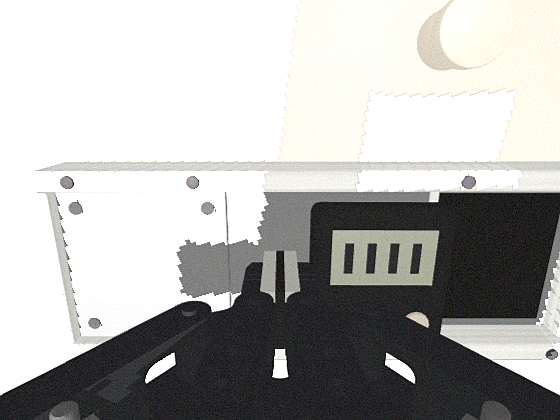

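The timer is square in the channel and its trailing edge (pixel column about 311) rides against the finger. I'll keep pushing.

Emit:
servo_tool([
  [[0,4,0],0,0],
  [[0,5,0],0,0],
  [[0,5,0],0,0],
  [[0,5,0],0,0],
  [[0,5,0],0,0],
  [[0,5,0],0,0],
  [[0,5,0],0,0],
  [[0,5,0],0,0],
  [[0,4,0],0,0],
  [[0,4,0],0,0],
  [[0,3,0],0,0],
  [[0,0,0],0,0],
])

```text
time_s: 8.55
eef_pos: [0.4708, 0.0374, 0.0461]
eef_rot: [-0.0, 0.166, 0.986, 0.0]
wrist_force: [1.1, 0.0, 0.4]
opening: -0.003
grasp_force: 0.0
```

```bash
python3 - <<'E'
from h import *
print(hold(ctrl.get_obs()["eef_pos"]))
for n in ("scene","wrist"): timer(n,n+"5")
E
```

```text
[30.95860557  0.33274605 46.08899279]
scene [ 208  239   47   40 1233] [[36.4, -30.8, 8.3], [74.4, 4.7, 25.8], [101.7, 31.2, 36.8]] rect [67.9 -0.7] [66.2 76.9] 89.6
wrist [  297   193   156   134 10332] [[43.0, -23.0, 9.4], [73.8, 17.5, 26.3], [107.6, 30.8, 33.8]] rect [73.7 -0.6] [64.7 70.9] 89.9
wrist [385 241  10  29 218] [[75.2, 3.0, 27.0], [76.9, 9.0, 27.9], [78.7, 15.5, 29.2]] rect [76.9  9. ] [ 3.9 13.4] 0.9
wrist [404 240  11  28 205] [[84.1, 2.8, 24.9], [85.8, 9.4, 26.2], [87.5, 15.1, 27.6]] rect [85.6  9.2] [13.2  3.9] 89.8
wrist [365 242  10  30 222] [[66.4, 3.0, 28.5], [68.1, 9.4, 29.8], [69.8, 15.6, 30.9]] rect [68.1  9.5] [ 3.7 13.7] 0.3
wrist [344 244  10  29 225] [[57.6, 3.3, 30.1], [59.2, 9.5, 31.5], [60.9, 15.4, 32.8]] rect [59.2  9.3] [13.2  3.9] 87.5
wrist [276 251   8  16 125] [[29.7, 10.6, 28.4], [30.9, 11.2, 35.2], [32.5, 11.8, 42.5]] rect [31.1 11.2] [1.3 2.9] 88.3
wrist [245 262  18  15 215] [[17.8, 6.7, 30.5], [21.0, 7.2, 37.0], [23.9, 7.7, 42.3]] rect [20.   6.5] [7.5 4.4] 39.4
```

View pics/wrist5.png

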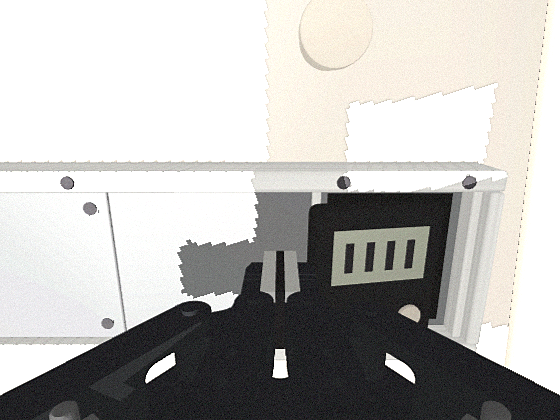

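The leading edge is down on the recess floor and the trailing edge is still on the strip at about x=45. A few more millimetres should drop it.

Emit:
servo_tool([
  [[0,2,0],0,0],
  [[0,2,0],0,0],
  [[0,1,0],0,0],
  [[0,1,0],0,0],
  [[0,0,0],0,0],
])

```text
time_s: 9.28
eef_pos: [0.473, 0.0427, 0.0463]
eef_rot: [0.0, 0.166, 0.986, 0.0]
wrist_force: [-0.3, 0.6, 0.1]
opening: -0.001
grasp_force: 0.0
```

```bash
python3 - <<'E'
from h import *
print(hold(ctrl.get_obs()["eef_pos"]))
for n in ("scene","wrist"): timer(n,n+"6")
E
```

```text
[36.71509209  0.06722599 46.29491977]
scene [ 206  241   46   40 1181] [[42.1, -30.6, 14.5], [78.3, 6.0, 25.7], [104.7, 30.9, 40.0]] rect [71.6 -0.6] [65.3 72.2] 88.3
wrist [ 297  192  146  135 9570] [[48.4, -18.2, 9.6], [75.6, 19.8, 26.4], [104.5, 30.9, 33.0]] rect [78.1  6.1] [61.1 67.1] 79.1
wrist [402 239  11  28 207] [[89.3, 2.8, 24.9], [91.0, 9.0, 25.9], [92.7, 15.0, 27.3]] rect [90.8  8.7] [ 4.  13.1] 1.2
wrist [363 241  10  29 223] [[71.7, 2.9, 27.7], [73.3, 9.4, 29.0], [75.0, 15.2, 30.3]] rect [73.3  9.2] [ 3.7 13.1] 0.9
wrist [383 240  10  29 217] [[80.5, 2.8, 26.3], [82.1, 8.9, 27.6], [83.7, 15.3, 28.6]] rect [82.  9.] [13.1  3.5] 89.6
wrist [342 242  10  30 228] [[62.8, 3.1, 29.4], [64.4, 9.3, 30.7], [66.1, 15.5, 32.0]] rect [64.4  9.1] [13.3  3.7] 89.0
wrist [276 251   8  16 121] [[35.5, 10.2, 28.4], [36.9, 10.8, 35.7], [38.3, 11.4, 41.6]] rect [36.9 10.8] [1.4 2.9] 89.2
wrist [245 262  18  15 211] [[23.7, 6.2, 30.5], [26.9, 6.8, 37.1], [29.8, 7.2, 42.0]] rect [26.7  6.8] [1.3 6.4] 89.9
```

Emit:
servo_tool([
  [[0,1,0],0,0],
  [[0,1,0],0,0],
  [[0,1,0],0,0],
  [[0,0,0],0,0],
])

```text
time_s: 9.88
eef_pos: [0.474, 0.0455, 0.0463]
eef_rot: [0.0, 0.166, 0.986, 0.0]
wrist_force: [-0.3, 0.8, 0.3]
opening: -0.001
grasp_force: 0.0
```

```bash
python3 - <<'E'
from h import *
print(hold(ctrl.get_obs()["eef_pos"]))
timer("wrist","wrist7")
E
```

```text
[3.97225296e+01 2.15643644e-02 4.63275103e+01]
wrist [ 297  192  139  133 9212] [[49.3, -20.2, 9.6], [79.1, 15.9, 22.4], [105.3, 30.9, 32.8]] rect [79.4  0.7] [64.5 62.1] 0.3
wrist [331 236   9  28 223] [[62.1, 2.9, 22.2], [63.8, 9.4, 23.3], [65.4, 15.4, 24.6]] rect [63.8  9.2] [13.2  3.4] 89.2
wrist [351 236  10  28 223] [[71.0, 3.0, 22.0], [72.8, 9.4, 23.3], [74.5, 15.2, 24.3]] rect [72.9  9. ] [13.   3.7] 89.5
wrist [372 236  10  29 219] [[80.0, 2.7, 22.2], [81.8, 9.0, 23.3], [83.3, 15.4, 24.4]] rect [81.7  9. ] [ 3.5 13.6] 0.5
wrist [393 236  11  28 218] [[89.0, 3.1, 22.2], [90.7, 9.3, 23.4], [92.4, 15.2, 24.5]] rect [90.7  9. ] [13.3  3.7] 88.4
wrist [276 251   8  15 119] [[38.6, 10.2, 28.8], [40.2, 10.8, 35.5], [41.4, 11.4, 42.3]] rect [40.  10.8] [1.3 2.9] 88.2
wrist [245 262  18  14 211] [[26.6, 6.2, 30.6], [29.8, 6.8, 37.1], [32.8, 7.4, 42.3]] rect [29.6  6.8] [6.6 1.9] 1.0
```

The timer has dropped: the display bars all read about 23.3 mm, so it is flat, 3 mm above the deck. I'll raise the arm straight up and verify.

Emit:
servo_tool([
  [[0,-4,0],0,0],
  [[0,0,-20],0,0],
  [[0,0,-40],0,0],
  [[0,0,-40],0,0],
  [[0,-40,-40],0,0],
  [[0,-40,0],0,0],
  [[0,-40,0],0,0],
  [[0,0,0],0,0],
  [[0,0,0],0,0],
])

```text
time_s: 11.05
eef_pos: [0.4334, -0.0716, 0.1862]
eef_rot: [0.0, 0.166, 0.986, 0.0]
wrist_force: [0.3, 0.6, 0.3]
opening: -0.001
grasp_force: 0.0
```

```bash
python3 - <<'E'
from h import *
o=ctrl.get_obs();print(hold(o["eef_pos"]),o["time_s"])
timer("wrist","wrist8");timer("scene","scene8")
c=ctrl.camera("scene");W=pts(c);Z=W[...,2]
print("pot",np.nanmean(W[278:305,262:288][(Z[278:305,262:288]>.007)],0))
E
```

```text
[-8.42772282e+01  5.08829352e-02  1.86238632e+02] 11.05
wrist [ 430  151   89   81 5371] [[49.1, -32.5, 10.3], [75.5, 3.1, 22.7], [104.1, 30.3, 24.4]] rect [78.1 -1.6] [66.1 69.2] 89.3
wrist [243 152   3  69  79] [[-113.0, -23.8, 18.4], [-112.5, 5.4, 19.5], [-112.0, 30.5, 20.8]] rect [-112.4    3.2] [ 1.1 57. ] 0.0
wrist [261 209  39   4  75] [[-98.1, -17.7, 18.4], [-81.9, -16.5, 19.6], [-67.8, -15.3, 20.8]] rect [-83.5 -16.6] [31.6  2.8] 1.6
wrist [318 216  13  13  93] [[-51.6, -31.7, 18.1], [-45.9, -28.7, 19.9], [-41.3, -23.8, 21.2]] rect [-46.5 -27.1] [10.5 10.4] 1.4
scene [ 205  238   47   43 1092] [[51.0, -31.9, 15.3], [79.3, 1.3, 21.2], [105.5, 30.5, 24.1]] rect [78.2 -1.1] [65.3 58. ] 89.6
pot [0.38472737 0.08921202 0.02205075]
```

View pics/scene8.png

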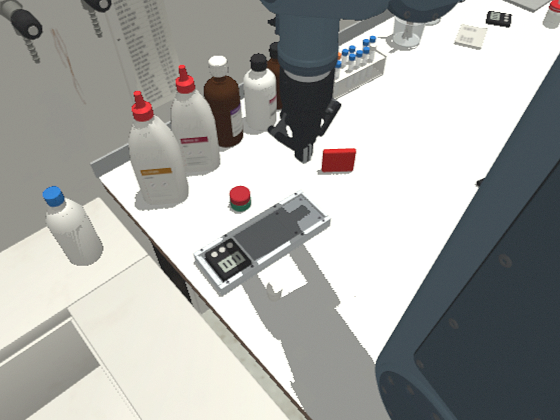

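The timer lies flat in the recess with its display up, around (228,258). The jar at (240,198) and the pot at (275,291) are unmoved, and the arm is clear.

```bash
python3 -c "
from bench import ctrl
print(ctrl.hand_in())"
```

```text
the job is handed in; nothing more can be done
None
```

The timer lies flat on the recess floor with its display and keys up, the jar and pot stand where they were, and the job was handed in at about 11 s of the 34 s allowed.

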